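Set the engraver's turning block to the blue pin

TASK

Two engraver's turning blocks stand on the cutting mat. Turn the wheel of the one that holds the brass plate until the red pointer on its far rim points straight at the blue pin (not the yellow one), then let go and move clear. Leave the other block, with the silvery plate, set as it is.

Things in the scene. Friction and masses are not known exactly. Their poses are not given: they have to be found in the camera images.
- jaws (a point): Middle of the grey jaw block with the brass plate on top: 62 mm long (x, to the pointer), 32 wide (y: grip across this), 40 tall, top 83 mm above the table. This point is on the wheel's upright axis, 63 mm up. The jaws are fast on a 100 mm aluminium wheel, its top 43 mm up, that turns both ways (0.12 N m, stays where left) on a fixed dark ring 166 mm across, 18 mm high.
- pointer (a point): Outer tip of the red pointer on that wheel's rim, 60 mm from its axis along the jaws' x axis, 42 mm above the table. A red tab 8 mm wide, 16 mm tall, top 50 mm above the table; it turns with the wheel. At the start it is on the side away from the robot, between the blue and yellow pins.
- blue_pin: Fixed pin with a blue head 14 mm across, on the ring of the same block, 73 mm from the wheel's axis; origin at its foot 18 mm above the table, top at 42 mm. A like yellow pin stands 86 degrees away round the ring; which is left or right changes. The pointer passes inside the pins without touching: exactly at the pin, its tip is 13 mm from the pin's centre.
- spare_pointer (a point): Tip of the red pointer of the other block, which must stay as it is. Same sizes (its wheel's axis is 60 mm from this tip, on the robot's side), but its plate is silvery and both its pins are white.
Things that resemble listed ones, but are neither listed nor needed, are in the scene too. Leave any orange or purple look-alike of the part that bears jaws alone.

How it is judged:
By the outcome, as a careful person would: the job done as asked, in the order asked, and still so for the second after the job is handed in, with the robot touching nothing.
It also fails if it takes over 32 s, if anything falls off the work surface, if the arm or the gripper's body presses on something with over 40 N, if the wrist force passes 120 N, or if a joint passes its speed limit or range.

ROBOT

A 6-joint arm with a two-finger parallel gripper is mounted at the origin on the work surface. World frame = base frame: x ahead of the robot, y to its left, z up, the work surface at z = 0. Lengths are in m, angles in rad, forces in N, time in s.
With the tool pointing down it reaches from about 0.35 to 0.85 m from the base axis. Payload 8.1 kg.
Tool frame: the origin (TCP) lies on the centre line of the jaws, within the pads' length; the fingertips stand 17 mm ahead of it and the grasp point (between the pads) lies 2 mm behind it; z points along the fingers, y is the line along which they close (so a half turn about z gives the same grasp; the last joint's range is limited). The gripper opens to 93 mm and grips with 3 to 60 N. Pads are 15 mm wide; open, the fingers measure 128 mm over their backs; the gripper's body (75 mm by 188 mm) begins 65 mm behind the grasp point.
Start: joints at [1.085, 0.13, 1.488, -0, 1.523, -0.085], TCP at [0.234, 0.552, 0.236] pointing down, gripper open.
Joint ranges: [-2.96, 2.96], [-0.89, 2.26], [0.02, 2.5], [-1.34, 4.48], [0, 2.73], [-2.66, 2.66]. Speed limits (rad/s): [2.39, 2.39, 2.79, 3.14, 3.14, 3.14].

INTERFACE

Orientations are given as a rotation vector (axis times angle).
In Python, from cell import r gives the robot as it stands.
- The arm moves only by the tool jog_arm, never from a script. Its argument "increments" is a list that holds one entry, the list of rows, each a list of 5 numbers: the shift along the tool's x, y, z in m, then the turn about the tool's z in rad, then the opening in per cent of the stroke, from 0 (shut) to 100 (fully open). A call has exactly 10 rows; each row is the pose to reach, as a shift and turn from the pose commanded when the call began, along the tool's axes at that moment; what a row does not reach only later rows make up. A row lasts 1/12 s, in which the tool goes at most 41.7 mm and 7.16 degrees, less where a joint would pass 70% of its speed; a pose out of reach is approached as far as the arm can. A call with a gripper value outside its range is refused whole. The fingers move at their own pace and stop on an object; "newtons" is the grip in N (left out, the last holds). Time passes only in rows, so rows that repeat a pose let the fingers close, or fill a call up. It gives the time, the measured TCP pose, the force, the opening and the grip force at its end, in the units of the state.
- r.state(): the state, without advancing time (a new reading comes with each control period).
- r.capture(name): name is "scene" or "top" or "wrist"; returns a dict with "frame" (400x640x3 uint8, red, green, blue), "fovy" (degrees; the focal length in pixels is half the picture's height over the tangent of half this angle, whatever the lens; pixels are square), "cx", "cy" (the principal point, pixels), "k1" (the pictures are not rectified: a ray, as slopes to the right and down, at radius r is drawn at 1 + k1 r^2 times it, then the intrinsics apply), "view" (4x4, takes a point from world to camera coordinates). Camera axes: x right, y up, looking along -z (the intrinsics and any distortion apply to the point x, -y, -z); pixel columns grow to the right and rows downward; lengths in m; the calibration is good to about 2 mm. A picture is of the moment at which its call begins. There is no depth.
- r.finish_job(): hands the job in; it is judged then, once.
The state is a dict: "time": time; "joint_positions": joint angles; "joint_vel": joint speeds; "joint_efforts": joint torques, N m; "ee_pos": TCP position; "eef_rot": TCP orientation; "contact_force": force on the tool from outside, world axes, zero at the start; "moment": the same for the moment, N m; "grip_width": finger opening in m; "grasp_force": force on a finger pad.
Only numpy, scipy, OpenCV 4.12 (cv2) and the standard library are available. Lean on these libraries where they do the work, as an engineer would, in place of code of your own. Each camera call takes 0.05 s, during which the arm holds its last target. There are 200 camera calls.

## Working session

There is one attempt and no reset: what is moved stays moved. The work goes in short steps, Python scripts to look and compute and a tool call to move; the robot and the scene stay as the last step left them, time stands still between calls to the robot, and variables do not carry over. Pictures are saved under pics/ and viewed, at most 10 in all, crops included, and the job is handed in when it is done.

Besides the shell and the picture viewer there is one more tool, called after "Call:" by a JSON object that holds its "name" and its "arguments". jog_arm: Moves the arm, as the interface text tells. Its arguments: {"type":"object","properties":{"increments":{"type":"array","items":{"type":"array","items":{"type":"array","items":{"type":"number"}}}},"newtons":{"type":"number"}},"required":["increments"]}

```bash
mkdir -p pics
cat > h.py <<'E'
import numpy as np, cv2
from cell import r
def cap(n):
    c=r.capture(n); c['f']=200/np.tan(np.radians(c['fovy'])/2); c['view']=np.array(c['view']); return c
def ray(c,u,v):
    x,y=(u-c['cx'])/c['f'],(v-c['cy'])/c['f']; X,Y=x,y
    for _ in range(30):
        k=1+c['k1']*(X*X+Y*Y); X,Y=x/k,y/k
    R=c['view'][:3,:3]; o=-R.T@c['view'][:3,3]
    return o,R.T@np.array([X,-Y,-1])
def onz(c,u,v,z):
    o,d=ray(c,u,v); return o+d*(z-o[2])/d[2]
def proj(c,p):
    q=c['view'][:3,:3]@np.array(p)+c['view'][:3,3]; X,Y=q[0]/-q[2],-q[1]/-q[2]
    k=1+c['k1']*(X*X+Y*Y); return c['cx']+c['f']*X*k,c['cy']+c['f']*Y*k
def save(c,n): cv2.imwrite(f'pics/{n}.png',np.ascontiguousarray(c['frame'][:,:,::-1]))
E
python3 - <<'E'
from h import *
for n in('scene','top'):
    c=cap(n);save(c,n+'1')
    print(n,c['fovy'],c['k1'],-c['view'][:3,:3].T@c['view'][:3,3])
print(r.state())
E
```

```text
scene 46.313248590315034 0.008189859180343062 [ 1.45089389 -0.09095972  0.74224497]
top 51.91381025660385 -0.05041614480111068 [ 0.43753154 -0.02505219  1.07754499]
{'time': 0.1, 'joint_positions': array([ 1.08461179e+00,  1.31076792e-01,  1.48913764e+00,  1.48861467e-05,
        1.52300372e+00, -8.53696321e-02]), 'joint_vel': array([-0.00032019, -0.00192369, -0.00102041, -0.00106868,  0.00088608,
        0.00013301]), 'joint_efforts': array([ 1.28582520e-03, -5.61339641e+01, -4.93096805e+01,  7.71387597e-02,
        2.91781680e-02, -3.58003444e-05]), 'ee_pos': array([0.23383776, 0.55204536, 0.23471559]), 'eef_rot': array([-6.25299459e-01, -3.07825120e+00,  2.44281764e-03]), 'contact_force': array([0.62466586, 0.73951054, 0.0375274 ]), 'moment': array([ 0.00390271,  0.01202913, -0.05147959]), 'grasp_force': 0.0, 'grip_width': 0.09274225250401869}
```

View pics/top1.png

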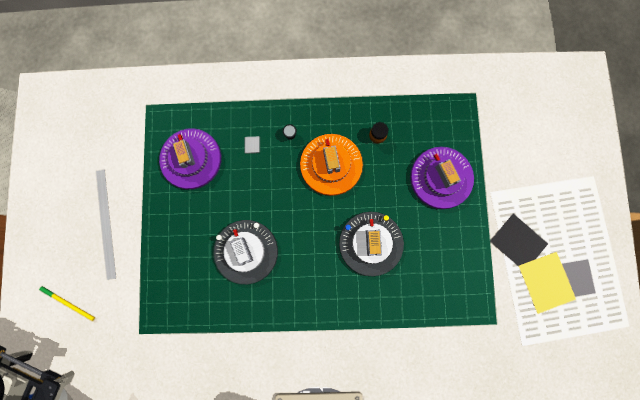

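View pics/scene1.png

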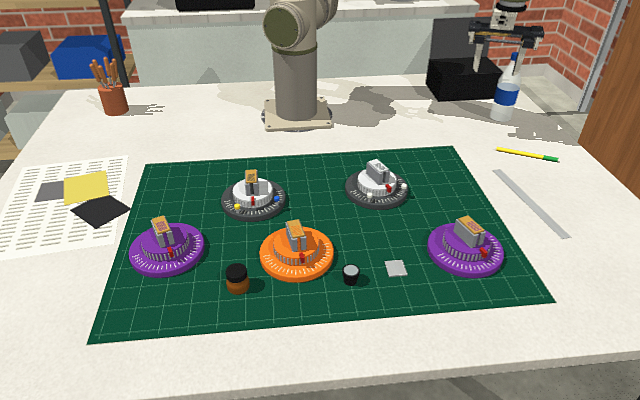

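Candidates in the top picture: brass plate on dark ring (373,243), blue pin (349,227), yellow pin (386,218). The look-alikes are the silvery block (242,250), the orange one (331,160) and the purple ones (190,155) and (443,175). I choose the one at (373,243) and check it in a crop while measuring.

```bash
cat > meas.py <<'E'
from h import *
def blobs(c,lo,hi,box,sm=60,vm=60):
    h=cv2.cvtColor(c['frame'],cv2.COLOR_RGB2HSV)
    m=cv2.inRange(h,(lo,sm,vm),(hi,255,255)); k=np.zeros_like(m);x0,y0,x1,y1=box;k[y0:y1,x0:x1]=255
    m&=k; n,l,s,ce=cv2.connectedComponentsWithStats(m)
    return [(ce[i],s[i],l==i) for i in np.argsort(-s[1:,4])[:3]+1] if n>1 else []
E
python3 - <<'E'
from meas import *
c=cap('top');box=(335,205,410,282)
for n,lo,hi,z in(('blue',100,130,.042),('yellow',25,35,.042),('brass',12,24,.083),('red',0,6,.05)):
    for ce,s,m in blobs(c,lo,hi,box,110,70)[:2]: print(n,ce,s,onz(c,*ce,z))
im=c['frame'][205:282,335:410,::-1]
cv2.imwrite('pics/crop1.png',cv2.resize(im,None,fx=7,fy=7,interpolation=cv2.INTER_CUBIC))
E
```

```text
blue [347.61538462 226.84615385] [345 224   6   6  26] [ 0.51589912 -0.08967103  0.042     ]
yellow [386.  217.5] [384 215   5   6  24] [ 0.53630583 -0.18753041  0.042     ]
brass [374.28163265 242.22040816] [369 231  12  23 245] [ 0.47368345 -0.14965746  0.083     ]
brass [383.  217.5] [383 217   1   2   2] [ 0.53263835 -0.17382591  0.083     ]
red [371.25       222.16666667] [370 219   4   7  24] [ 0.5250607  -0.14875248  0.05      ]
```

View pics/crop1.png

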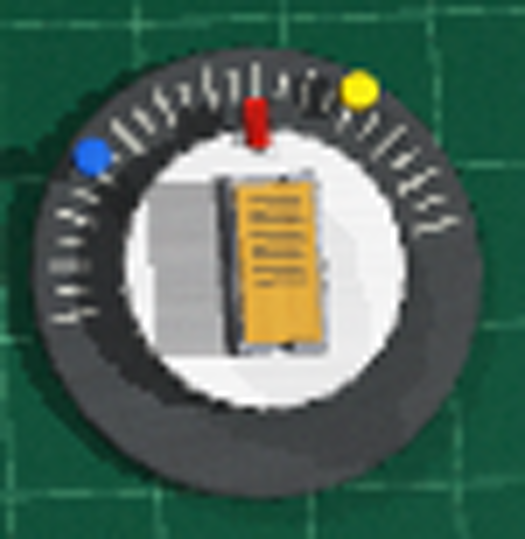

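The crop confirms brass plate, red pointer, and blue pin left, yellow right. The fix is consistent: pin radii come out at 73 mm and the pins are 86° apart. The pointer needs about +54° (counter-clockwise seen from above).

Call:
{"name": "jog_arm", "arguments": {"increments": [[[-0.025,-0.0275,0,0.12,100],[-0.05,-0.055,0,0.24,100],[-0.075,-0.0825,0,0.36,100],[-0.1,-0.11,0,0.48,100],[-0.125,-0.1375,0,0.6,100],[-0.15,-0.165,0,0.72,100],[-0.175,-0.1925,0,0.84,100],[-0.2,-0.22,0,0.96,100],[-0.225,-0.2475,0,1.08,100],[-0.25,-0.275,0,1.2,100]]]}}

```text
time: 0.98
ee_pos: [0.357, 0.2, 0.2355]
eef_rot: [2.26, 2.182, 0.0]
contact_force: [-0.2, 0.9, 0.4]
grip_width: 0.0926
grasp_force: 0.0
```

```bash
cat > go.py <<'E'
from h import *
from scipy.spatial.transform import Rotation as Ro
def tool(target,yaw_y_deg):
    s=r.state(); R=Ro.from_rotvec(s['eef_rot']).as_matrix()
    y=np.degrees(np.arctan2(R[1,1],R[0,1])); d=(y-yaw_y_deg+180)%360-180
    print('pos',s['ee_pos'],'yawy',y,'shift',R.T@(np.array(target)-s['ee_pos']),'turn',np.radians(d),'t',s['time'],'q6',s['joint_positions'][5],'w',s['grip_width'])
E
python3 -c "
from go import *
tool([.474,-.150,.235],-89)"
```

```text
pos [0.35697495 0.20002545 0.23552536] yawy -2.0361336517758266 shift [-0.3456466   0.12938737  0.00053649] turn 1.51780579804081 t 0.9833 q6 0.4208660163827994 w 0.09262469270559329
```

Call:
{"name": "jog_arm", "arguments": {"increments": [[[-0.035,0.013,0,0.12,100],[-0.07,0.026,0,0.24,100],[-0.105,0.039,0,0.36,100],[-0.14,0.052,0,0.48,100],[-0.175,0.065,0,0.6,100],[-0.21,0.078,0,0.72,100],[-0.245,0.091,0,0.84,100],[-0.28,0.104,0,0.96,100],[-0.315,0.117,0,1.08,100],[-0.345,0.129,0,1.2,100]]]}}

```text
time: 1.82
ee_pos: [0.4756, -0.1495, 0.2354]
eef_rot: [3.098, 0.522, -0.0]
contact_force: [0.0, 1.3, -1.0]
grip_width: 0.093
grasp_force: 0.0
```

Run:
```python
from go import *
tool([.474,-.150,.235],-89)
c=cap('wrist');save(c,'w1')
print(-c['view'][:3,:3].T@c['view'][:3,3],proj(c,[.4737,-.1497,.083]),proj(c,[.516,-.0897,.042]),proj(c,[.534,-.149,.05]))
```

```text
pos [ 0.47564488 -0.149483    0.23539776] yawy -70.86530072711582 shift [-1.72340256e-03 -5.08171565e-05  3.98050736e-04] turn 0.31651021117085054 t 1.8167 q6 0.8296635831717687 w 0.09298156014526154
[ 0.54822158 -0.12463366  0.38450622] (np.float64(318.25805978013585), np.float64(191.46306215435465)) (np.float64(277.1002799635681), np.float64(125.97930776966444)) (np.float64(337.06101224762466), np.float64(128.85705875502907))
```

View pics/w1.png

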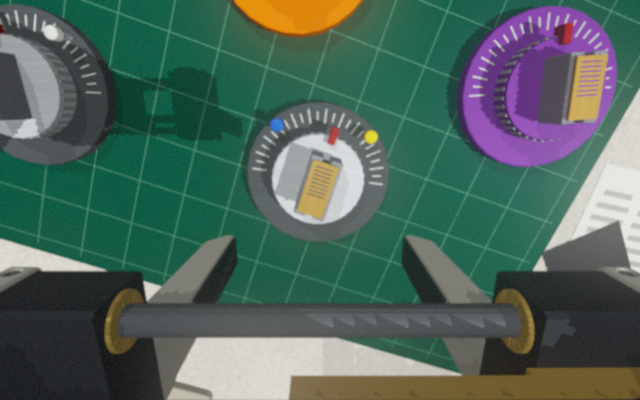

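The wrist view shows the brass block at (318,187), blue pin (277,126), yellow (371,137), pointer (334,134), matching the projection. I refine the fix from this view.

Run:
```python
from meas import *
from go import tool
c=cap('wrist');box=(245,100,392,242);P={}
for n,lo,hi,z in(('blue',100,130,.042),('yellow',25,35,.042),('brass',10,24,.083),('red',0,6,.05)):
    ce,s,m=blobs(c,lo,hi,box,100,70)[0]; P[n]=onz(c,*ce,z)[:2]; print(n,ce,s,P[n])
    if n=='brass':
        rc=cv2.minAreaRect(np.argwhere(m)[:,::-1].astype(np.float32)); b=[onz(c,*p,z)[:2] for p in cv2.boxPoints(rc)]
        for i in range(4): d=b[(i+1)%4]-b[i]; print(' edge',np.linalg.norm(d),np.degrees(np.arctan2(d[1],d[0])))
        print(' centre',np.mean(b,0))
# axis from pins: radius 73 each
mid=(P['blue']+P['yellow'])/2; d=P['blue']-P['yellow']; L=np.linalg.norm(d); n=np.array([-d[1],d[0]])/L
ax=mid+n*np.sqrt(.073**2-L*L/4); ax2=mid-n*np.sqrt(.073**2-L*L/4); print('L',L,'axis',ax,ax2)
for a in(ax,ax2,P['brass']):
    print({k:(round(np.linalg.norm(v-a),4),round(float(np.degrees(np.arctan2(*(v-a)[::-1]))),1)) for k,v in P.items()})
```

```text
blue [270.89090909 124.25454545] [264 118  15  14 165] [ 0.51744349 -0.08840751]
yellow [365.55128205 135.25      ] [359 129  14  14 156] [ 0.53801186 -0.18547803]
brass [312.1858618  188.88085782] [ 293  160   40   58 1259] [ 0.47543368 -0.14795521]
 edge 0.05367707272329696 0.7900045391852188
 edge 0.024767102142689065 -88.90400137694998
 edge 0.054076782109218555 -177.96762182580767
 edge 0.025940482219153484 90.22737099545695
 centre [ 0.47566203 -0.14819124]
red [327.85483871 134.17741935] [323 126  11  18 124] [ 0.52709443 -0.14725839]
L 0.09922571310847819 axis [ 0.47534114 -0.14804301] [ 0.58011421 -0.12584254]
{'blue': (np.float64(0.073), 54.8), 'yellow': (np.float64(0.073), -30.9), 'brass': (np.float64(0.0001), 43.5), 'red': (np.float64(0.0518), 0.9)}
{'blue': (np.float64(0.073), 149.1), 'yellow': (np.float64(0.073), -125.2), 'brass': (np.float64(0.107), -168.1), 'red': (np.float64(0.0572), -158.0)}
{'blue': (np.float64(0.0729), 54.8), 'yellow': (np.float64(0.073), -30.9), 'brass': (np.float64(0.0), 0.0), 'red': (np.float64(0.0517), 0.8)}
```

```bash
python3 -c "
from go import *
tool([.475,-.1485,.068],-89.1)"
```

```text
pos [ 0.47587788 -0.15097102  0.23489713] yawy -70.99176895873607 shift [ 0.00016943 -0.00271335  0.16689559] turn 0.3160482533818968 t 1.9167 q6 0.8300227027000159 w 0.09331113209180454
```

Call:
{"name": "jog_arm", "arguments": {"increments": [[[0,-0.0025,0.0,0.1,100],[0,-0.0025,0.02,0.2,100],[0,-0.0025,0.045,0.316,100],[0,-0.0025,0.075,0.316,100],[0,-0.0025,0.105,0.316,100],[0,-0.0025,0.13,0.316,100],[0,-0.0025,0.15,0.316,100],[0,-0.0025,0.16,0.316,100],[0,-0.0025,0.167,0.316,100],[0,-0.0025,0.167,0.316,100]]]}}

```text
time: 2.75
ee_pos: [0.474, -0.144, 0.0676]
eef_rot: [-3.14, -0.04, 0.003]
contact_force: [0.1, 0.6, -0.1]
grip_width: 0.0931
grasp_force: 0.0
```

```bash
python3 -c "
from go import *
tool([.475,-.1485,.068],-89.1);print(r.state()['contact_force'])"
```

```text
pos [ 0.47396783 -0.14398251  0.06761708] yawy -88.53141223662209 shift [ 0.00091534  0.00454211 -0.00038874] turn 0.00992372855749489 t 2.75 q6 1.1466041709404502 w 0.09314445946382983
[ 0.08154603  0.62368725 -0.10077187]
```

Call:
{"name": "jog_arm", "arguments": {"increments": [[[0.001,0.004,0,0.01,100],[0.001,0.004,0,0.01,100],[0.001,0.004,0,0.01,100],[0.001,0.004,0,0.01,100],[0.001,0.004,0,0.01,100],[0.001,0.004,0,0.01,100],[0.001,0.004,0,0.01,100],[0.001,0.004,0,0.01,100],[0.001,0.004,0,0.01,100],[0.001,0.004,0,0.01,100]]]}}

```text
time: 3.58
ee_pos: [0.4758, -0.1486, 0.0686]
eef_rot: [-3.141, -0.023, 0.0]
contact_force: [-0.3, 0.3, 0.5]
grip_width: 0.093
grasp_force: 0.0
```

Run:
```python
from go import *
for i in range(3):
    tool([.475,-.1485,.068],-89.1); c=cap('wrist')
save(c,'w2')
```

```text
pos [ 0.47579806 -0.14857794  0.06860694] yawy -89.15071776506872 shift [-7.96766776e-04 -8.97319365e-05  6.07004679e-04] turn -0.0008851919897022261 t 3.5833 q6 1.1503945463586873 w 0.09299340760449876
pos [ 0.47576759 -0.14858421  0.06857708] yawy -89.15173050092044 shift [-7.66193710e-04 -9.55277374e-05  5.77168351e-04] turn -0.0009028675647674233 t 3.6333 q6 1.150371468715902 w 0.09298686380837062
pos [ 0.47580769 -0.14860384  0.06862428] yawy -89.15224512530303 shift [-0.00080604 -0.00011577  0.00062432] turn -0.0009118494546551419 t 3.6833 q6 1.1503946030838172 w 0.09292377769600568
```

View pics/w2.png

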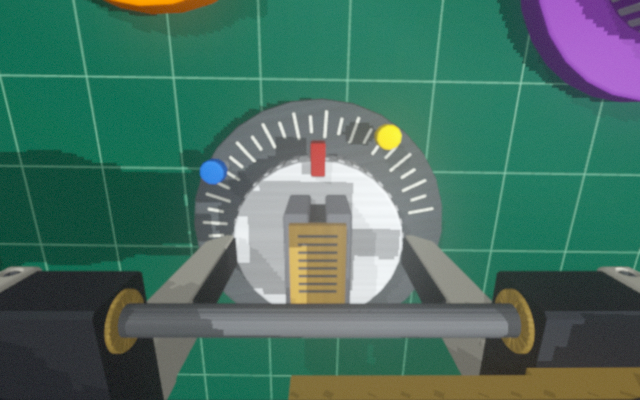

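The jaws sit centred between the fingers: jaw centre column is about 318 and the fingers are at 225 and 415. Closing now.

Call:
{"name": "jog_arm", "arguments": {"increments": [[[-0.001,0,0,0,20],[-0.001,0,0,0,20],[-0.001,0,0,0,20],[-0.001,0,0,0,20],[-0.001,0,0,0,20],[-0.001,0,0,0,20],[-0.001,0,0,0,20],[-0.001,0,0,0,20],[-0.001,0,0,0,20],[-0.001,0,0,0,20]]], "newtons": 35}}

```text
time: 4.57
ee_pos: [0.4748, -0.1478, 0.0686]
eef_rot: [-3.14, -0.023, 0.0]
contact_force: [-0.2, -2.9, 1.6]
grip_width: 0.0317
grasp_force: 35.0
```

```bash
python3 -c "
from go import *
tool([.475,-.1485,.068],-35.2);s=r.state();print(s['contact_force'],s['moment'],s['grasp_force'])"
```

```text
pos [ 0.47478301 -0.14782857  0.06859022] yawy -89.15914925403483 shift [0.00020721 0.00067549 0.0005891 ] turn -0.9417648160579499 t 4.5667 q6 1.149567680389933 w 0.03170937597976584
[-0.16509049 -2.8653818   1.5533917 ] [-0.95872449  0.27141618  0.00734851] 35.00803291797638
```

Call:
{"name": "jog_arm", "arguments": {"increments": [[[0,0,0,-0.05,20],[0,0,0,-0.15,20],[0,0,0,-0.25,20],[0,0,0,-0.35,20],[0,0,0,-0.45,20],[0,0,0,-0.55,20],[0,0,0,-0.65,20],[0,0,0,-0.75,20],[0,0,0,-0.85,20],[0,0,0,-0.9,20]]]}}

```text
time: 5.4
ee_pos: [0.4751, -0.1484, 0.0686]
eef_rot: [-2.815, -1.395, -0.001]
contact_force: [2.9, 1.8, -1.0]
grip_width: 0.0318
grasp_force: 35.0
```

Call:
{"name": "jog_arm", "arguments": {"increments": [[[0,0,0,-0.03,20],[0,0,0,-0.04,20],[0,0,0,-0.04,20],[0,0,0,-0.04,20],[0,0,0,-0.04,20],[0,0,0,-0.04,20],[0,0,0,-0.04,20],[0,0,0,-0.04,20],[0,0,0,-0.04,20],[0,0,0,-0.04,20]]]}}

```text
time: 6.23
ee_pos: [0.4751, -0.1484, 0.0686]
eef_rot: [2.791, 1.443, 0.001]
contact_force: [4.5, 2.0, -3.8]
grip_width: 0.0322
grasp_force: 35.0
```

Run:
```python
from meas import *
from go import tool
c=cap('wrist');save(c,'w3')
tool([.475,-.1485,.068],-35.2);P={}
for n,lo,hi,z in(('blue',100,130,.042),('yellow',25,35,.042),('red',0,6,.05)):
    b=blobs(c,lo,hi,(100,60,540,290),100,70)
    for ce,s,m in b[:2]: P.setdefault(n,onz(c,*ce,z)[:2]); print(n,ce,s,onz(c,*ce,z)[:2])
a=r.state()['ee_pos'][:2]
print({k:(round(np.linalg.norm(v-a),4),round(float(np.degrees(np.arctan2(*(v-a)[::-1]))),1)) for k,v in P.items()})
```

```text
pos [ 0.47509189 -0.14841272  0.06862879] yawy -35.31925705068312 shift [-1.24686504e-04 -2.46874375e-05  6.28716714e-04] turn -0.0020814281906383998 t 6.2833 q6 0.21007189416069616 w 0.032235192240751165
blue [318.17446043 113.69784173] [306 101  26  27 556] [ 0.51697751 -0.08828827]
yellow [441.29518072 230.84738956] [429 219  26  25 498] [ 0.53744936 -0.18399047]
red [318.8463357  156.41371158] [312 139  15  35 423] [ 0.50487756 -0.10596722]
red [323. 139.] [323 139   1   1   1] [ 0.51181633 -0.09987758]
{'blue': (np.float64(0.0733), 55.1), 'yellow': (np.float64(0.0718), -29.7), 'red': (np.float64(0.0519), 54.9)}
```

View pics/w3.png

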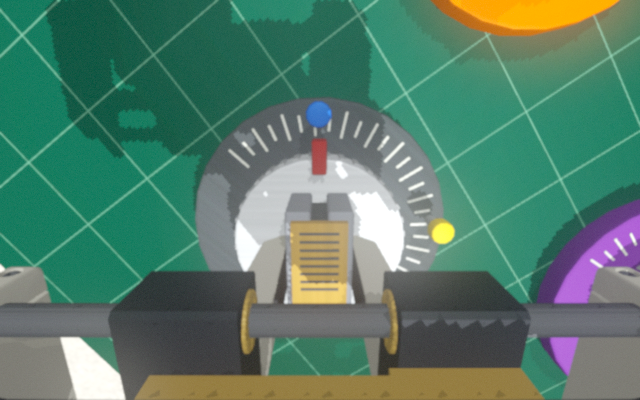

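The pointer (319,156) is now in line with the blue pin (318,114), within about 0.3°. Releasing and lifting clear.

Call:
{"name": "jog_arm", "arguments": {"increments": [[[0,0,0,0,70],[0,0,0,0,70],[0,0,0,0,70],[0,0,0,0,70],[0,0,0,0,70],[0,0,0,0,70],[0,0,-0.01,0,70],[0,0,-0.03,0,70],[0,0,-0.06,0,70],[0,0,-0.09,0,70]]]}}

```text
time: 7.12
ee_pos: [0.4739, -0.1483, 0.1595]
eef_rot: [-2.789, -1.443, 0.002]
contact_force: [0.2, -0.6, 0.4]
grip_width: 0.065
grasp_force: 0.0
```

Call:
{"name": "jog_arm", "arguments": {"increments": [[[0,0,-0.03,0,70],[0,0,-0.05,0,70],[0,0,-0.06,0,70],[0,0,-0.06,0,70],[0,0,-0.06,0,70],[0,0,-0.06,0,70],[0,0,-0.06,0,70],[0,0,-0.06,0,70],[0,0,-0.06,0,70],[0,0,-0.06,0,70]]]}}

```text
time: 7.95
ee_pos: [0.4745, -0.1485, 0.2179]
eef_rot: [-2.789, -1.443, 0.001]
contact_force: [-1.2, -0.6, 0.6]
grip_width: 0.065
grasp_force: 0.0
```

Run:
```python
from meas import *
from go import tool
c=cap('wrist')
tool([.475,-.1485,.068],-35.2);P={}
for n,lo,hi,z in(('blue',100,130,.042),('yellow',25,35,.042),('red',0,6,.05)):
    for ce,s,m in blobs(c,lo,hi,(200,60,440,260),100,70)[:2]: P.setdefault(n,onz(c,*ce,z)[:2]); print(n,ce,s)
a=np.array([.4751,-.1484])
print({k:(round(np.linalg.norm(v-a),4),round(float(np.degrees(np.arctan2(*(v-a)[::-1]))),1)) for k,v in P.items()})
```

```text
pos [ 0.47462366 -0.14856227  0.21814163] yawy -35.295464155264625 shift [0.00029736 0.00039272 0.1501413 ] turn -0.001666163827002489 t 8.0 q6 0.20955678501237632 w 0.06524083136569815
blue [318.89142857 109.92      ] [312 103  15  15 175]
yellow [389.77419355 177.63225806] [383 171  14  14 155]
yellow [409.  62.] [409  62   1   1   1]
red [319.63571429 132.38571429] [316 124   9  19 140]
{'blue': (np.float64(0.0735), 55.4), 'yellow': (np.float64(0.0724), -30.4), 'red': (np.float64(0.0526), 54.9)}
```

The pointer stayed within half a degree of the blue pin after release, so I'm handing in.

```bash
python3 -c "
from h import *
print(r.finish_job())"
```

```text
the job is handed in; nothing more can be done
None
```

The brass-plate wheel's red pointer now points at the blue pin, measured within about 0.5° after release; the gripper is open and raised clear, no other block was touched, and I handed the job in at about 8 s (no verdict came back).

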